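# Load a mould in the filling station and set the selector to it

## Robot

A 6-joint arm with a two-finger parallel gripper is mounted at the origin on the work surface. World frame = base frame: x ahead of the robot, y to its left, z up, the work surface at z = 0. Lengths are in m, angles in rad, forces in N, time in s.
With the tool pointing down it reaches from about 0.425 to 0.95 m from the base axis. Payload 3.5 kg.
Tool frame: the origin (TCP) lies at the very end of the fingers, on their centre line; the grasp point (between the pads) lies 19 mm behind it (ctrl.grip_point_offset is the distance from the TCP to the grasp point, in m); z points along the fingers, y is the line along which they close (so a half turn about z gives the same grasp; the last joint's range is limited). The gripper opens to 85 mm and grips with 20 to 120 N. Pads are 22 mm wide; open, the fingers measure 114 mm over their backs; the gripper's body (76 mm by 85 mm) begins 54 mm behind the grasp point. The pads swing forward as they close: fully open they stand 13 mm farther back than shut.
Start: joints at [1.051, 0.286, 1.577, -0, 1.279, -0.15], TCP at [0.244, 0.629, 0.231] pointing down, gripper open.
Joint ranges: [-2.77, 2.77], [-0.9, 2.22], [0.21, 2.48], [-1.53, 4.67], [0.24, 2.81], [-2.84, 2.84]. Speed limits (rad/s): [2.79, 2.79, 3.14, 3.14, 3.14, 3.14].

## Interface

Orientations are given as a unit quaternion [x, y, z, w].
In Python, from plant import ctrl gives the robot as it stands. The module is installed in compiled form; this text tells all that it offers.
- The arm moves only by the shell command python3 -m pendant 'ROWS' [OPENING] [FORCE]. ROWS is JSON, a list of rows, each an object of numbers: "dx", "dy", "dz": the shift along the tool's x, y, z in cm; "twist": the turn about the tool's z in degrees. A call has 1 to 10 rows; each row is the pose to reach, as a shift and turn from the pose commanded when the call began, along the tool's axes at that moment; what a row does not reach only later rows make up. A row lasts 1/8 s, in which the tool goes at most 62.5 mm and 10.7 degrees, less where a joint would pass 70% of its speed; a pose out of reach is approached as far as the arm can. A call with a gripper value outside its range is refused whole. OPENING is the opening in per cent of the stroke, from 0 (shut) to 100 (fully open), set as the call begins (- or left out, the last holds). The fingers move at their own pace and stop on an object; FORCE is the grip in N (left out, the last holds). Time passes only in rows, so rows that repeat a pose let the fingers close. It gives the time, the measured TCP pose, the force, the opening and the grip force at its end, in the units of the state.
- ctrl.get_state(): the state, without advancing time (a new reading comes with each control period).
- ctrl.read_camera(name): name is "scene" or "top" or "wrist"; returns a dict with "img" (400x640x3 uint8, red, green, blue), "depth" (400x640 float32, m along the optical axis (not along the pixel's ray), 0 where there is no reading), "camera_matrix" (3x3 intrinsics, pixels), "xyz" and "rotation" of the camera in the world; the wrist camera has in their place "tool_from_camera" (4x4, takes a point from camera to tool coordinates, whose origin is the TCP and whose axes are the flange's). Camera axes: x right, y up, looking along -z (the intrinsics and any distortion apply to the point x, -y, -z); pixel columns grow to the right and rows downward; lengths in m; the calibration is good to about 2 mm. A picture is of the moment at which its call begins: read the wrist's pose just before it.
- ctrl.sign_off(): hands the job in; it is judged then, once.
The state is a dict: "time": time; "qpos": joint angles; "dq": joint speeds; "joint_efforts": joint torques, N m; "eef_pos": TCP position; "tcp_rot": TCP orientation; "contact_force": force on the tool from outside, world axes, zero at the start; "wrist_torque": the same for the moment, N m; "opening": opening from 0.0 (shut) to 1.0 (fully open); "finger_force": force on a finger pad.
Only numpy, scipy, OpenCV 4.12 (cv2) and the standard library are available. Lean on these libraries where they do the work, as an engineer would, in place of code of your own. Each camera call takes 0.05 s, during which the arm holds its last target. There are 200 camera calls.

## Task

Take the tall steel mould out of the rack, stand it between the two cheeks of the sprung filling station and press it straight down until the latches catch its foot and it stays down by itself. Then turn the filler's selector the shorter way round, never across the drain spout on the robot's side, until its pointer points squarely at the station you loaded. Leave the other two containers standing in the rack.

Things in the scene. Friction and masses are not known exactly. Their poses are not given: they have to be found in the camera images.
- mould_centre (a point): Centre, half-way up, of the tall steel mould: an upright closed block 90 mm tall, 62 mm along its x, 48 mm along its y, flat faces; its 6 mm thick foot flange is 78 mm along x (8 mm beyond each x face). 0.36 to 0.54 kg; same when turned half round. It starts in a rack slot, where only its x faces can be gripped; in the station only its y faces can: set it down and regrasp in between.
- rack: White plastic rack, fixed; origin: centre of its underside. Base 110 (x) by 190 (y) by 8 mm; three slots 52 mm wide at y = -58, 0, +58 mm, open at both x ends, between dividers 50 mm long (x), 6 mm thick, tops 88 mm above the table. The contents stand on the base, axes along the rack's, and lift straight up. Which slot holds which varies.
- low_mould: Low steel mould, as the tall one in plan but only 46 mm tall, in another slot of the rack; origin: centre of its underside. Leave it standing there.
- tin: Round steel tin, 46 mm across, 64 mm tall, in the remaining slot; origin: centre of its underside. Leave it standing there.
- board: White cutting board, fixed, 190 mm (x) by 210 mm (y), 12 mm thick, nothing on it: free room to set the mould down. Origin: centre of its underside on the table.
- dock: Filling station, fixed, left or right of the valve; origin: centre of its underside. Base 130 (x) by 85 (y) mm. Two cheeks, 50 mm wide, inner faces 41 mm from the origin along +x and -x, flared tops 109 mm high; y sides open. The mould stands between them on the pad, its x along the station's x. A sprung latch in each cheek gives way as the foot is pushed past it, then snaps over the foot.
- pad_top (a point): Centre of the top face of the station's sprung white pad, 42 mm above the table when up; 74 mm by 46 mm.
- pad (a joint): How far the pad is pressed down, m: 0 up, 0.020 lowest stop. Under 2 mm with the mould just standing on it; the latches catch at about 0.016 (press to 0.017 or more to be sure), for which the mould is pushed with 10 to 20 N; latched, it rests at about 0.0155.
- valve: The filler's valve: round aluminium housing 104 mm across, 74 mm high, fixed. Origin: on the selector's axis, at table height. The station's centre is 170 mm away along the valve's +y (left) or -y (right); a plain capped base lies opposite. The drain spout points to -x (robot's side), the closed rear port to +x.
- selector_grip (a point): On the selector's vertical axis, 108 mm above the table, where to grip: a black bar handle, 75 mm long along the pointer, 16 mm thick, from 90 to 120 mm above the table. A thinner black pointer arm (10 mm thick) goes on from one end of the bar; the other end is plain.
- pointer_tip (a point): End of the black pointer arm, 85 mm from the selector's axis and 98 mm above the table.
- selector (a joint): Selector angle, rad, growing anticlockwise seen from above, no stops. 0: pointer at the drain spout (valve's -x); 1.571: at -y (station on the right); 3.142: at +x (rear port); 4.712: at +y (station on the left). Starts between 2.2 and 4.1, stays where left, turns with about 0.1 N m. The shorter way never passes the drain spout.

How it is judged:
On the way:
1. the tall mould stands in the station, pressed down as far as the latches hold it (value of joint pad above 0.0135 m and horizontal distance between mould_centre and pad_top below 0.012 m and angle between mould_centre's own z axis and vertical below 0.08 rad and angle between the x axis of mould_centre and the x axis of dock, either way round below 0.12 rad and distance between mould_centre and pad_top below 0.052 m), for 0.3 s.
At the end, for the whole second after the job is handed in: The tall mould stands upright, latched down on the pad (pad over 13.5 mm down; within 12 mm of its centre, 0.12 rad of the station's axes, tilt under 0.08 rad); the selector is still, its pointer within 0.14 rad of the loaded station, reached the shorter way (all of step 1 and velocity of joint selector between -0.05 and 0.05 rad/s and ((y of dock in the frame of valve above 0 m and value of joint selector between 4.572 and 4.852 rad) or (y of dock in the frame of valve below 0 m and value of joint selector between 1.431 and 1.711 rad))); the robot touches nothing.
It fails at once if the selector is swept the long way, towards the drain spout (value of joint selector below 1 rad or value of joint selector above 5.28 rad).
It fails at once if the low mould or the tin is knocked over or moved out of its slot (distance of any of low_mould, tin from where it was at the start of the episode above 0.03 m or angle between any of low_mould, tin's own z axis and vertical above 0.5 rad).
It also fails if it takes over 72 s, if anything falls off the work surface, if the arm or the gripper's body presses on something with over 40 N, if the wrist force passes 120 N, or if a joint passes its speed limit or range.

## Working session

There is one attempt and no reset: what is moved stays moved. The work goes in short steps, Python scripts to look and compute and a shell command to move; the robot and the scene stay as the last step left them, time stands still between calls to the robot, and variables do not carry over. Pictures are saved under pics/ and viewed, at most 10 in all, crops included, and the job is handed in when it is done.

```bash
mkdir -p pics; cat > h.py <<'E'
import numpy as np, cv2
from plant import ctrl
from scipy.spatial.transform import Rotation as R
def cam(name):
    s=ctrl.get_state(); c=ctrl.read_camera(name)
    if name=="wrist":
        T=np.eye(4); T[:3,:3]=R.from_quat(s["tcp_rot"]).as_matrix(); T[:3,3]=s["eef_pos"]
        T=T@np.array(c["tool_from_camera"]); c["rotation"]=T[:3,:3]; c["xyz"]=T[:3,3]
    c["rotation"]=np.array(c["rotation"]); c["xyz"]=np.array(c["xyz"])
    return c
def save(c,f): cv2.imwrite(f,c["img"][:,:,::-1])
def cloud(c):
    K=np.array(c["camera_matrix"]); v,u=np.mgrid[0:400,0:640]; d=c["depth"]
    p=np.stack([(u-K[0,2])/K[0,0]*d,-(v-K[1,2])/K[1,1]*d,-d],-1)
    w=p@c["rotation"].T+c["xyz"]; w[d==0]=np.nan
    return w
def ray(c,uv,z):
    K=np.array(c["camera_matrix"]); uv=np.atleast_2d(uv).astype(float)
    p=np.stack([(uv[:,0]-K[0,2])/K[0,0],-(uv[:,1]-K[1,2])/K[1,1],-np.ones(len(uv))],-1)@c["rotation"].T
    return c["xyz"]+p*((z-c["xyz"][2])/p[:,2:])
E
python3 - <<'E'
from h import *
for n in("top","scene"):
    c=cam(n); save(c,f"pics/{n}.png"); print(n,c["xyz"],c["rotation"].round(3).tolist(),c["camera_matrix"], [k for k in c])
    w=cloud(c); np.save(n+".npy",w); print((c["depth"]>0).mean())
print(ctrl.get_state())
E
```

```text
top [0.42795662 0.00977116 0.78866245] [0.051, -0.048, -0.697, 0.713] [[387.39678615   0.         324.55080696]
 [  0.         387.39678615 197.19529366]
 [  0.           0.           1.        ]] ['img', 'depth', 'camera_matrix', 'xyz', 'rotation']Traceback (most recent call last):
  File "<stdin>", line 4, in <module>
  File "h.py", line 15, in cloud
    w=p@c["rotation"].T+c["xyz"]; w[d==0]=np.nan
      ~^~~~~~~~~~~~~~~~
ValueError: matmul: Input operand 1 has a mismatch in its core dimension 0, with gufunc signature (n?,k),(k,m?)->(n?,m?) (size 4 is different from 3)
```

View pics/top.png

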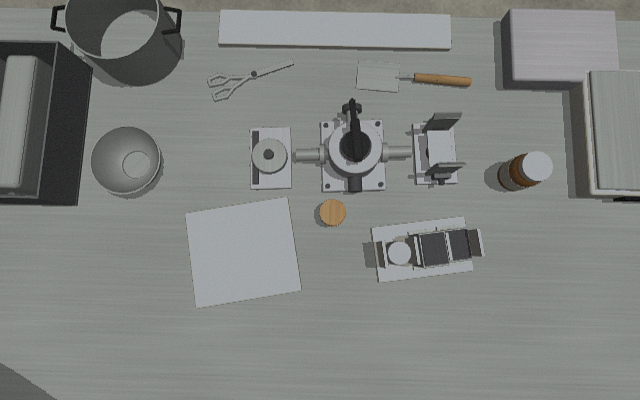

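```bash
sed -i 's/c\["rotation"\]=np.array(c\["rotation"\]);/r=np.array(c["rotation"]); c["rotation"]=R.from_quat(r).as_matrix() if r.size==4 else r;/' h.py
python3 - <<'E'
from h import *
c=cam("top"); w=cloud(c); g=c["img"]
np.set_printoptions(precision=4,suppress=True)
def at(u,v,r=2): 
    q=w[v-r:v+r+1,u-r:u+r+1].reshape(-1,3); return np.nanmedian(q,0)
for n,u,v in [("tin",400,252),("blkA",433,248),("blkB",460,245),("board",243,252),("pad",435,155),("cap",268,155),("sel",353,145),("tip",352,105),("table",320,320),("jar",333,212)]: print(n,at(u,v))
# masks: by height range
def rect(m,name):
    n,l,s,ce=cv2.connectedComponentsWithStats(m.astype(np.uint8))
    for i in range(1,n):
        if s[i,4]<60: continue
        p=w[l==i]; p=p[~np.isnan(p[:,0])]
        (cx,cy),(a,b),t=cv2.minAreaRect((p[:,:2]*1000).astype(np.float32))
        print(name,"px",ce[i].round(0),s[i,4],"xy",cx/1000,cy/1000,"size",round(a),round(b),"ang",round(t,1),"z",np.median(p[:,2]))
z=w[:,:,2]; reg=(w[:,:,1]>-.4)&(w[:,:,1]<.4)&(w[:,:,0]<.8)
dark=g.max(2)<70
rect(reg&(z>.092)&(z<.104),"h98 tall tops")
rect(reg&(z>.044)&(z<.06),"h~50")
rect(reg&(z>.105)&(z<.125),"h120")
rect(reg&(z>.085)&(z<.092),"dividers")
rect(reg&(z>.008)&(z<.016),"board")
rect(reg&(z>.036)&(z<.047),"pad")
c=cam("scene"); save(c,"pics/scene.png")
top=cv2.resize(g[80:300,230:500,::-1],None,fx=2.9,fy=2.7,interpolation=cv2.INTER_CUBIC); cv2.imwrite("pics/topcrop.png",top)
E
```

```text
tin [ 0.4301 -0.1265  0.0717]
blkA [ 0.4384 -0.1802  0.0978]
blkB [ 0.4458 -0.2431  0.0531]
board [0.4231 0.1738 0.0121]
pad [ 0.6214 -0.2023  0.0415]
cap [0.6145 0.1281 0.0409]
sel [ 0.6188 -0.0348  0.1181]
tip [ 0.6964 -0.033   0.1045]
table [ 0.294   0.0177 -0.0001]
jar [ 0.5037 -0.0029  0.043 ]
h98 tall tops px [137.  58.] 121 xy 0.783945068359375 0.3754334716796875 size 6 53 ang 31.2 z 0.0983891363165198
h98 tall tops px [446. 117.] 124 xy 0.6786810302734375 -0.20854843139648438 size 6 50 ang 1.6 z 0.09939847111449773
h98 tall tops px [536. 166.] 784 xy 0.5907946166992187 -0.36982620239257813 size 56 55 ang 36.0 z 0.09941502127945212
h98 tall tops px [434. 249.] 914 xy 0.43691668701171876 -0.18203964233398437 size 62 48 ang 8.0 z 0.0972835043510995
h~50 px [148.  69.] 133 xy 0.78389501953125 0.3755040588378906 size 6 55 ang 32.8 z 0.05300295644437514
h~50 px [522.  75.] 245 xy 0.7884309692382813 -0.3787327880859375 size 23 43 ang 1.4 z 0.04879744136716069
h~50 px [437. 127.] 80 xy 0.6768871459960938 -0.2072796630859375 size 48 8 ang 84.2 z 0.05081460803246213
h~50 px [146. 157.]
[... 4052 characters left out ...]
4527893066407 size 28 30 ang 35.5 z 0.04123582889068789
pad px [322. 153.] 101 xy 0.6216571655273437 0.026249340057373047 size 32 22 ang 1.3 z 0.041122492951432776
pad px [268. 154.] 78 xy 0.6175047607421875 0.1281341552734375 size 19 19 ang 28.7 z 0.04125034871885036
pad px [509. 177.] 86 xy 0.584640380859375 -0.34860211181640627 size 60 22 ang 16.0 z 0.04151193401040715
pad px [354. 182.] 228 xy 0.5696372680664062 -0.0255416259765625 size 73 39 ang 71.6 z 0.041679859392319274
pad px [440. 177.] 112 xy 0.5769247436523437 -0.21135951232910155 size 48 26 ang 85.2 z 0.04358097395981486
pad px [332. 212.] 550 xy 0.5039917297363281 -0.0009551544189453125 size 49 50 ang 45.9 z 0.04365523456913728
```

View pics/topcrop.png

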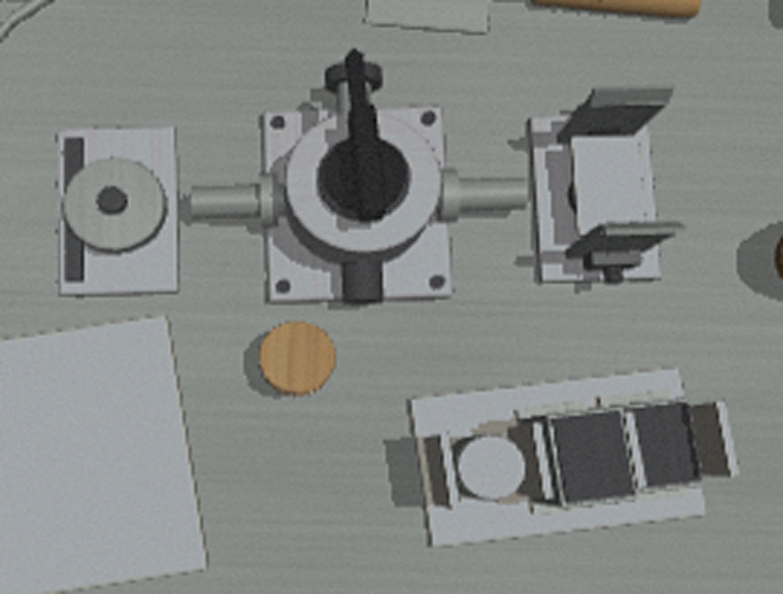

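View pics/scene.png

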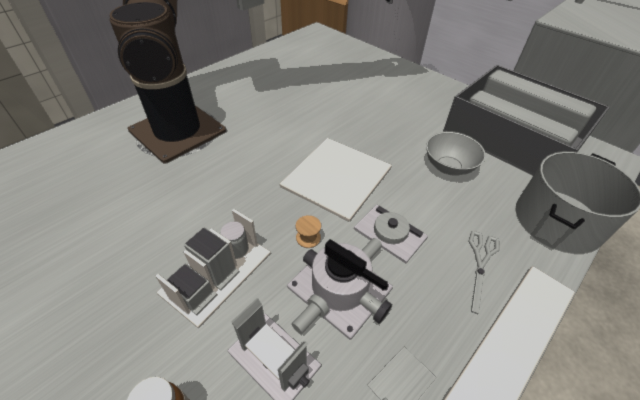

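The top view shows the rack at (425,250) with the tin, tall mould and low mould from left to right. The dock is at (435,155), right of the valve, and the pointer is towards +x. The scene view agrees. The tall mould is at about (0.437,-0.182) with yaw 8.3°, and the dock at (0.6355,-0.211) with yaw 3°.

```bash
cat >> h.py <<'E'
def plan(x,y,z,yaw):
    """shift (cm, tool axes) and twist (deg) so that TCP is at x,y,z and tool y lies at yaw (deg, mod 180)"""
    s=ctrl.get_state(); M=R.from_quat(s["tcp_rot"]).as_matrix()
    d=M.T@(np.array([x,y,z])-s["eef_pos"])*100
    cur=np.degrees(np.arctan2(M[1,1],M[0,1])); t=-((yaw-cur+90)%180-90)
    print("shift",d.round(2),"twist",round(t,1),"or",round(t-180*np.sign(t),1),"| tcp",np.round(s["eef_pos"],4),"yaw y",round(cur,1),"toolz",M[:,2].round(3),"q6",round(s["qpos"][5],2),"t",round(s["time"],2))
E
python3 - <<'E'
from h import *
plan(.437,-.182,.25,8.3)
E
```

```text
shift [-47.33 -68.63  -1.87] twist 60.5 or -119.5 | tcp [0.2437 0.6289 0.2302] yaw y 68.8 toolz [-0.001 -0.002 -1.   ] q6 -0.15 t 0.15
```

```bash
python3 -m pendant '[{"dx":-34.7,"dy":-32.5,"dz":-2,"twist":30},{"dx":-34.7,"dy":-32.5,"dz":-2,"twist":30},{"dx":-34.7,"dy":-32.5,"dz":-2,"twist":30},{"dx":-34.7,"dy":-32.5,"dz":-2,"twist":30},{"dx":-34.7,"dy":-32.5,"dz":-2,"twist":30},{"dx":-34.7,"dy":-32.5,"dz":-2,"twist":30},{"dx":-34.7,"dy":-32.5,"dz":-2,"twist":30},{"dx":-34.7,"dy":-32.5,"dz":-2,"twist":30},{"dx":-34.7,"dy":-32.5,"dz":-2,"twist":30}]' 100 80
python3 - <<'E'
from h import *
plan(.437,-.182,.25,8.3)
E
```

```text
time: 1.27
eef_pos: [0.4508, 0.1989, 0.2513]
tcp_rot: [0.434, 0.901, -0.0, 0.0]
contact_force: [-0.9, 0.0, -0.8]
opening: 1.0
finger_force: 0.0
shift [-28.93 -24.82   0.13] twist 30.2 or -149.8 | tcp [0.4508 0.1989 0.2513] yaw y 38.5 toolz [ 0. -0. -1.] q6 -0.46 t 1.27
```

```bash
python3 -m pendant '[{"dx":-28.9,"dy":-24.8,"dz":0,"twist":30.2},{"dx":-28.9,"dy":-24.8,"dz":0,"twist":30.2},{"dx":-28.9,"dy":-24.8,"dz":0,"twist":30.2},{"dx":-28.9,"dy":-24.8,"dz":0,"twist":30.2},{"dx":-28.9,"dy":-24.8,"dz":0,"twist":30.2},{"dx":-28.9,"dy":-24.8,"dz":0,"twist":30.2},{"dx":-28.9,"dy":-24.8,"dz":0,"twist":30.2},{"dx":-28.9,"dy":-24.8,"dz":0,"twist":30.2},{"dx":-28.9,"dy":-24.8,"dz":0,"twist":30.2}]'
cat >> h.py <<'E'
def rects(w,lo,hi,x0,x1,y0,y1,amin=200):
    m=(w[:,:,2]>lo)&(w[:,:,2]<hi)&(w[:,:,0]>x0)&(w[:,:,0]<x1)&(w[:,:,1]>y0)&(w[:,:,1]<y1)
    n,l,s,ce=cv2.connectedComponentsWithStats(m.astype(np.uint8))
    for i in range(1,n):
        if s[i,4]<amin: continue
        p=w[l==i]; (cx,cy),(a,b),t=cv2.minAreaRect((p[:,:2]*1000).astype(np.float32))
        print("px",ce[i].round(0),s[i,4],"xy",round(cx/1000,4),round(cy/1000,4),"size",round(a,1),round(b,1),"ang",round(t,1),"z",np.median(p[:,2]).round(4))
E
python3 - <<'E'
from h import *
c=cam("wrist"); save(c,"pics/w1.png"); w=cloud(c)
rects(w,.094,.103,.3,.55,-.35,0); rects(w,.05,.058,.3,.55,-.35,0); rects(w,.085,.0905,.3,.55,-.35,0,100)
plan(.437,-.182,.06,8.3)
E
```

```text
time: 2.4
eef_pos: [0.4381, -0.1778, 0.2511]
tcp_rot: [0.651, 0.759, 0.0, -0.0]
contact_force: [0.5, -0.3, -0.1]
opening: 0.998
finger_force: 0.0
px [316. 193.] 2727 xy 0.4378 -0.1841 size 60.3 45.7 ang 8.6 z 0.0978
px [317. 238.] 1509 xy 0.4482 -0.2453 size 60.2 39.8 ang 7.6 z 0.0538
px [318.  97.] 404 xy 0.4263 -0.0986 size 49.2 6.0 ang 8.6 z 0.0877
px [318. 162.] 359 xy 0.4347 -0.156 size 49.0 6.2 ang 8.7 z 0.0877
px [316. 220.] 323 xy 0.4435 -0.2131 size 49.7 6.6 ang 8.3 z 0.0877
px [316. 273.] 273 xy 0.4517 -0.2699 size 48.9 5.8 ang 8.3 z 0.0876
shift [-0.4  -0.18 19.12] twist 0.5 or -179.5 | tcp [ 0.4382 -0.1779  0.2512] yaw y 8.8 toolz [-0.  0. -1.] q6 -0.75 t 2.45
```

View pics/w1.png

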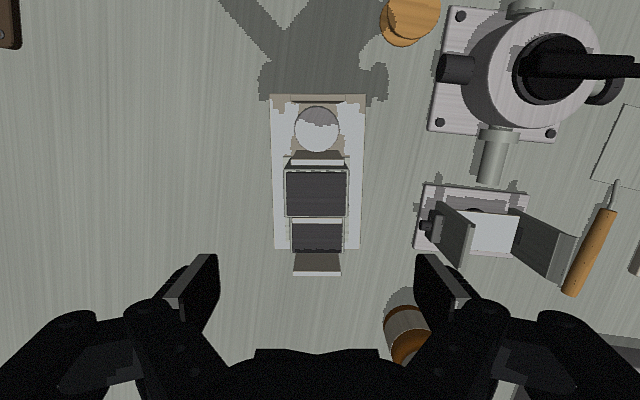

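The wrist view shows the tall mould top centred at (316,193), which puts it at (0.438,-0.184) with yaw 8.5°. The tin is above it and the low mould below it.

```bash
python3 -m pendant '[{"dx":-0.55,"dy":-0.1,"dz":0,"twist":0.4},{"dx":-0.55,"dy":-0.1,"dz":6,"twist":0.4},{"dx":-0.55,"dy":-0.1,"dz":10,"twist":0.4},{"dx":-0.55,"dy":-0.1,"dz":14,"twist":0.4},{"dx":-0.55,"dy":-0.1,"dz":17,"twist":0.4},{"dx":-0.55,"dy":-0.1,"dz":19,"twist":0.4},{"dx":-0.55,"dy":-0.1,"dz":20.3,"twist":0.4},{"dx":-0.55,"dy":-0.1,"dz":20.3,"twist":0.4},{"dx":-0.55,"dy":-0.1,"dz":20.3,"twist":0.4}]' 100 80
python3 -m pendant '[{"dz":0},{"dz":0},{"dz":0},{"dz":0},{"dz":0},{"dz":0},{"dz":0},{"dz":0}]' 0 80
```

```text
time: 3.58
eef_pos: [0.4385, -0.1857, 0.0493]
tcp_rot: [0.655, 0.756, 0.0, 0.001]
contact_force: [-0.4, 0.3, 0.4]
opening: 1.003
finger_force: 0.0$[0]: bad value
```

```bash
python3 -m pendant '[{"dx":0,"dy":0,"dz":0,"twist":0},{"dx":0,"dy":0,"dz":0,"twist":0},{"dx":0,"dy":0,"dz":0,"twist":0},{"dx":0,"dy":0,"dz":0,"twist":0},{"dx":0,"dy":0,"dz":0,"twist":0},{"dx":0,"dy":0,"dz":0,"twist":0},{"dx":0,"dy":0,"dz":0,"twist":0},{"dx":0,"dy":0,"dz":0,"twist":0}]' 0 80
```

```text
time: 4.58
eef_pos: [0.4389, -0.186, 0.0496]
tcp_rot: [0.655, 0.756, 0.0, 0.001]
contact_force: [1.5, 0.0, 5.1]
opening: 0.715
finger_force: 88.5
```

```bash
python3 -m pendant '[{"dx":0,"dy":0,"dz":-1,"twist":0},{"dx":0,"dy":0,"dz":-3,"twist":0},{"dx":0,"dy":0,"dz":-5,"twist":0},{"dx":0,"dy":0,"dz":-7.5,"twist":0},{"dx":0,"dy":0,"dz":-10,"twist":0},{"dx":0,"dy":0,"dz":-12,"twist":0},{"dx":0,"dy":0,"dz":-12,"twist":0},{"dx":0,"dy":0,"dz":-12,"twist":0}]'
python3 - <<'E'
from h import *
plan(.445,.16,.17,8.3)
E
```

```text
time: 5.58
eef_pos: [0.4364, -0.1844, 0.1664]
tcp_rot: [0.655, 0.756, -0.0, -0.002]
contact_force: [-0.7, 0.7, -5.6]
opening: 0.719
finger_force: 88.6
shift [33.97  5.77 -0.29] twist -0.1 or 179.9 | tcp [ 0.4364 -0.1844  0.1664] yaw y 8.2 toolz [-0.003  0.002 -1.   ] q6 -0.76 t 5.58
```

```bash
python3 -m pendant '[{"dx":2,"dy":0.5,"dz":0,"twist":0},{"dx":6,"dy":1,"dz":0,"twist":0},{"dx":11,"dy":2,"dz":0,"twist":0},{"dx":16,"dy":3,"dz":0,"twist":0},{"dx":21,"dy":3.6,"dz":0,"twist":0},{"dx":26,"dy":4.4,"dz":0,"twist":0},{"dx":30,"dy":5.1,"dz":0,"twist":0},{"dx":33,"dy":5.6,"dz":0,"twist":0},{"dx":34,"dy":5.8,"dz":0,"twist":0},{"dx":34,"dy":5.8,"dz":0,"twist":0}]'
python3 -m pendant '[{"dx":0,"dy":0,"dz":2,"twist":0},{"dx":0,"dy":0,"dz":5,"twist":0},{"dx":0,"dy":0,"dz":8,"twist":0},{"dx":0,"dy":0,"dz":9.8,"twist":0},{"dx":0,"dy":0,"dz":10.6,"twist":0},{"dx":0,"dy":0,"dz":10.9,"twist":0},{"dx":0,"dy":0,"dz":11.2,"twist":0},{"dx":0,"dy":0,"dz":11.2,"twist":0}]'
```

```text
time: 6.82
eef_pos: [0.4458, 0.1594, 0.1671]
tcp_rot: [0.654, 0.756, -0.001, -0.001]
contact_force: [0.3, 0.1, -5.4]
opening: 0.714
finger_force: 88.7
time: 7.82
eef_pos: [0.447, 0.1595, 0.0568]
tcp_rot: [0.655, 0.756, 0.0, 0.0]
contact_force: [0.6, -0.8, -5.4]
opening: 0.716
finger_force: 88.6
```

```bash
python3 -m pendant '[{"dx":0,"dy":0,"dz":0.1,"twist":0},{"dx":0,"dy":0,"dz":0.2,"twist":0},{"dx":0,"dy":0,"dz":0.3,"twist":0},{"dx":0,"dy":0,"dz":0.35,"twist":0},{"dx":0,"dy":0,"dz":0.35,"twist":0}]'
```

```text
time: 8.45
eef_pos: [0.4467, 0.1596, 0.0536]
tcp_rot: [0.655, 0.756, -0.0, -0.0]
contact_force: [-3.7, -0.0, 4.5]
opening: 0.718
finger_force: 89.3
```

Touching the board (force changed from -5.4 to +4.5). Release, rise, turn by 90°.

```bash
python3 -m pendant '[{"dx":0,"dy":0,"dz":0,"twist":0},{"dx":0,"dy":0,"dz":0,"twist":0},{"dx":0,"dy":0,"dz":0,"twist":0},{"dx":0,"dy":0,"dz":0,"twist":0},{"dx":0,"dy":0,"dz":0,"twist":0},{"dx":0,"dy":0,"dz":0,"twist":0}]' 100
python3 -m pendant '[{"dx":0,"dy":0,"dz":-2,"twist":0},{"dx":0,"dy":0,"dz":-5,"twist":0},{"dx":0,"dy":0,"dz":-9,"twist":0},{"dx":0,"dy":0,"dz":-14,"twist":0},{"dx":0,"dy":0,"dz":-18,"twist":0},{"dx":0,"dy":0,"dz":-20,"twist":0},{"dx":0,"dy":0,"dz":-20,"twist":0}]'
python3 - <<'E'
from h import *
c=cam("wrist"); w=cloud(c); rects(w,.094,.110,.3,.6,.05,.3); plan(.446,.16,.055,98.3)
E
```

```text
time: 9.2
eef_pos: [0.4466, 0.1595, 0.0528]
tcp_rot: [0.655, 0.756, -0.0, 0.0]
contact_force: [0.7, 0.1, 0.1]
opening: 0.996
finger_force: 0.0
time: 10.07
eef_pos: [0.4476, 0.1597, 0.2548]
tcp_rot: [0.655, 0.756, 0.002, 0.001]
contact_force: [0.2, -0.2, -0.0]
opening: 1.006
finger_force: 0.0
px [315. 184.] 3257 xy 0.4461 0.1606 size 62.1 48.4 ang 8.3 z 0.1017
shift [ 0.06 -0.08 19.79] twist 89.9 or -90.1 | tcp [0.4467 0.1595 0.2529] yaw y 8.2 toolz [ 0.001  0.    -1.   ] q6 -0.01 t 10.12
```

```bash
python3 -m pendant '[{"dx":0,"dy":0,"dz":0,"twist":-10},{"dx":0,"dy":0,"dz":0,"twist":-20},{"dx":0,"dy":0,"dz":0,"twist":-30},{"dx":0,"dy":0,"dz":0,"twist":-40},{"dx":0,"dy":0,"dz":0,"twist":-50},{"dx":0,"dy":0,"dz":0,"twist":-60},{"dx":0,"dy":0,"dz":0,"twist":-70},{"dx":0,"dy":0,"dz":0,"twist":-80},{"dx":0,"dy":0,"dz":0,"twist":-90},{"dx":0,"dy":0,"dz":0,"twist":-90}]'
python3 - <<'E'
from h import *
c=cam("wrist"); w=cloud(c); rects(w,.094,.110,.3,.6,.05,.3); plan(.446,.16,.045,98.3)
E
```

```text
time: 11.38
eef_pos: [0.4457, 0.1594, 0.2507]
tcp_rot: [-0.071, 0.998, -0.0, -0.002]
contact_force: [-0.7, 0.1, 0.2]
opening: 0.998
finger_force: 0.0
px [318. 188.] 3322 xy 0.4456 0.1607 size 61.9 48.0 ang 8.3 z 0.1018
shift [-0.08  0.06 20.61] twist -0.3 or 179.7 | tcp [0.4459 0.1594 0.2511] yaw y 98.0 toolz [-0.003 -0.    -1.   ] q6 -1.58 t 11.43
```

```bash
python3 -m pendant '[{"dx":0,"dy":0.05,"dz":5,"twist":-0.3},{"dx":0,"dy":0.05,"dz":10,"twist":-0.3},{"dx":0,"dy":0.05,"dz":14,"twist":-0.3},{"dx":0,"dy":0.05,"dz":17,"twist":-0.3},{"dx":0,"dy":0.05,"dz":19.5,"twist":-0.3},{"dx":0,"dy":0.05,"dz":20.6,"twist":-0.3},{"dx":0,"dy":0.05,"dz":20.6,"twist":-0.3},{"dx":0,"dy":0.05,"dz":20.6,"twist":-0.3}]'
python3 -m pendant '[{"dx":0,"dy":0,"dz":0,"twist":0},{"dx":0,"dy":0,"dz":0,"twist":0},{"dx":0,"dy":0,"dz":0,"twist":0},{"dx":0,"dy":0,"dz":0,"twist":0},{"dx":0,"dy":0,"dz":0,"twist":0},{"dx":0,"dy":0,"dz":0,"twist":0},{"dx":0,"dy":0,"dz":0,"twist":0},{"dx":0,"dy":0,"dz":0,"twist":0}]' 0 100
python3 -m pendant '[{"dx":0,"dy":0,"dz":-1,"twist":0},{"dx":0,"dy":0,"dz":-3,"twist":0},{"dx":0,"dy":0,"dz":-7,"twist":0},{"dx":0,"dy":0,"dz":-11,"twist":0},{"dx":0,"dy":0,"dz":-15,"twist":0},{"dx":0,"dy":0,"dz":-17,"twist":0},{"dx":0,"dy":0,"dz":-17,"twist":0}]'
python3 - <<'E'
from h import *
c=cam("top"); w=cloud(c); rects(w,.100,.116,.55,.72,-.27,-.15,60); plan(.58,.0,.22,93); plan(.6355,-.2112,.22,93)
E
```

```text
time: 12.42
eef_pos: [0.4474, 0.1601, 0.0478]
tcp_rot: [-0.074, 0.997, 0.0, 0.001]
contact_force: [-0.2, -0.0, 0.1]
opening: 0.994
finger_force: 0.0
time: 13.42
eef_pos: [0.4474, 0.1603, 0.0479]
tcp_rot: [-0.074, 0.997, 0.0, 0.001]
contact_force: [-0.3, 1.7, 6.0]
opening: 0.551
finger_force: 104.0
time: 14.3
eef_pos: [0.4466, 0.1599, 0.2175]
tcp_rot: [-0.074, 0.997, -0.0, 0.001]
contact_force: [0.3, 0.1, -4.9]
opening: 0.553
finger_force: 103.7
px [447. 114.] 156 xy 0.6824 -0.2085 size 10.0 51.4 ang 5.4 z 0.106
px [452. 165.] 111 xy 0.5889 -0.2138 size 9.4 50.9 ang 3.6 z 0.1072
shift [-10.92 -17.8   -0.43] twist 5.5 or -174.5 | tcp [0.4457 0.1598 0.2158] yaw y 98.5 toolz [-0.002 -0.    -1.   ] q6 -1.59 t 14.35
shift [-13.28 -39.5   -0.43] twist 5.5 or -174.5 | tcp [0.4457 0.1598 0.2158] yaw y 98.5 toolz [-0.002 -0.    -1.   ] q6 -1.59 t 14.35
```

```bash
python3 -m pendant '[{"dx":-0.7,"dy":-2,"dz":0,"twist":0.5},{"dx":-2.2,"dy":-6.5,"dz":0,"twist":1.5},{"dx":-3.9,"dy":-11.5,"dz":0,"twist":2},{"dx":-5.6,"dy":-16.5,"dz":0,"twist":3},{"dx":-7.2,"dy":-21.5,"dz":0,"twist":4},{"dx":-8.9,"dy":-26.5,"dz":0,"twist":5},{"dx":-10.6,"dy":-31.5,"dz":0,"twist":5.5},{"dx":-12.3,"dy":-36.5,"dz":0,"twist":5.5},{"dx":-13.2,"dy":-39.5,"dz":0,"twist":5.5},{"dx":-13.2,"dy":-39.5,"dz":0,"twist":5.5}]'
python3 - <<'E'
from h import *
c=cam("wrist"); save(c,"pics/w2.png"); w=cloud(c); plan(.6355,-.2112,.12,93)
rects(w,.008,.012,.5,.8,-.4,-.1,100);rects(w,.1,.116,.5,.8,-.4,-.1,60)
z=w[:,:,2]; rects(w,.23,.32,.5,.8,-.4,-.1,60)
E
```

```text
time: 15.6
eef_pos: [0.6344, -0.213, 0.2125]
tcp_rot: [-0.025, 1.0, 0.001, -0.003]
contact_force: [-0.7, 1.5, -6.0]
opening: 0.546
finger_force: 104.7
shift [-0.2  -0.02  9.28] twist -0.1 or 179.9 | tcp [ 0.6341 -0.2114  0.2128] yaw y 92.9 toolz [-0.006  0.003 -1.   ] q6 -2.1 t 15.65
px [421. 135.] 373 xy 0.5842 -0.1061 size 12.0 56.9 ang 89.9 z 0.0111
px [286. 138.] 779 xy 0.5973 -0.2399 size 47.6 35.6 ang 2.8 z 0.0098
px [346. 138.] 773 xy 0.5948 -0.1905 size 48.7 35.1 ang 4.7 z 0.0099
px [412. 223.] 152 xy 0.6795 -0.1027 size 50.6 6.6 ang 2.6 z 0.0109
px [108. 139.] 1423 xy 0.5938 -0.3752 size 54.4 47.7 ang 36.3 z 0.1004
px [124. 115.] 124 xy 0.5743 -0.361 size 11.6 15.6 ang 81.1 z 0.1004
px [138. 128.] 114 xy 0.5837 -0.3507 size 20.0 9.3 ang 1.6 z 0.1004
px [316. 145.] 698 xy 0.5895 -0.2156 size 9.1 49.9 ang 2.8 z 0.1076
px [317. 330.] 63600 xy 0.6243 -0.2136 size 44.6 131.5 ang 2.9 z 0.2742
```

View pics/w2.png

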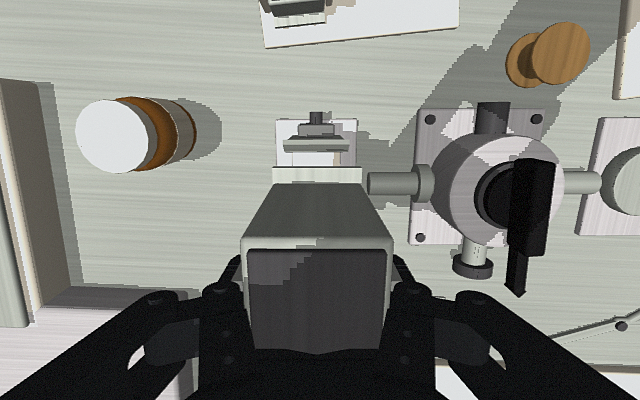

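The held mould fills (243-393, 185-350), and the near cheek is at (316,145) beyond it. I'll check the mould's offset in the grip.

```bash
python3 - <<'E'
from h import *
c=cam("wrist"); w=cloud(c); s=ctrl.get_state(); print(s["eef_pos"],s["qpos"])
top=w[275:335,270:370].reshape(-1,3); zt=np.nanmedian(top[:,2]); print("top z",zt)
for u in(270,318,365):
    col=w[180:340,u]; e=col[np.abs(col[:,2]-zt)<.004]; print(u,"front edge x,y",e[e[:,0].argmin()])
r=w[300]; e=r[np.abs(r[:,2]-zt)<.004]; print("y range",e[:,1].min(),e[:,1].max())
# front face x vs z (tilt)
f=w[190:248,318]; print(f[::10])
rects(w,.1,.116,.55,.62,-.27,-.15,60)
E
```

```text
[ 0.63407537 -0.21046698  0.21335913] [-4.72248128e-01  2.88439955e-01  1.60739171e+00  4.36362605e-04
  1.25196190e+00 -2.09514056e+00]
top z 0.2668770232709887
270 front edge x,y [ 0.60389433 -0.22736331  0.2637404 ]
318 front edge x,y [ 0.60274739 -0.21291733  0.26324421]
365 front edge x,y [ 0.60202866 -0.19869962  0.26332249]
y range -0.26776774093294076 -0.15690002385403357
[[ 0.60183474 -0.21242304  0.20176107]
 [ 0.60197308 -0.21257739  0.22010585]
 [ 0.60214762 -0.21269551  0.23454582]
 [ 0.60239083 -0.21278458  0.24608299]
 [ 0.60217123 -0.2128912   0.25692027]
 [ 0.60368208 -0.21285601  0.26172014]]
px [313. 145.] 694 xy 0.5896 -0.2155 size 8.4 49.8 ang 2.9 z 0.1076
```

```bash
python3 -m pendant '[{"dx":-0.3,"dy":-0.15,"dz":0,"twist":0},{"dx":-0.3,"dy":-0.15,"dz":2,"twist":0},{"dx":-0.3,"dy":-0.15,"dz":4,"twist":0},{"dx":-0.3,"dy":-0.15,"dz":6,"twist":0},{"dx":-0.3,"dy":-0.15,"dz":6,"twist":0},{"dx":-0.3,"dy":-0.15,"dz":6,"twist":0}]'
python3 - <<'E'
from h import *
plan(.6367,-.213,.09,93)
c=cam("wrist"); w=cloud(c); f=w[190:248,318]; print(f[::10]); rects(w,.1,.116,.55,.62,-.27,-.15,60)
E
```

```text
time: 16.45
eef_pos: [0.6388, -0.2126, 0.157]
tcp_rot: [-0.026, 1.0, -0.0, 0.0]
contact_force: [0.2, 0.6, -4.4]
opening: 0.55
finger_force: 104.5
shift [ 0.22 -0.03  6.7 ] twist 0.0 or -180.0 | tcp [ 0.6388 -0.2126  0.157 ] yaw y 93.0 toolz [ 0. -0. -1.] q6 -2.1 t 16.45
[[ 0.60677106 -0.21374257  0.14531763]
 [ 0.6071444  -0.21380642  0.16242447]
 [ 0.60662697 -0.21391496  0.17901714]
 [ 0.60689348 -0.21395562  0.19022434]
 [ 0.60683438 -0.21400866  0.20043332]
 [ 0.60781428 -0.21398645  0.20651052]]
px [316. 145.] 1127 xy 0.5897 -0.2157 size 8.6 50.1 ang 3.0 z 0.1078
```

```bash
python3 -m pendant '[{"dx":0.15,"dy":0,"dz":0,"twist":0},{"dx":0.15,"dy":0,"dz":1,"twist":0},{"dx":0.15,"dy":0,"dz":2,"twist":0},{"dx":0.15,"dy":0,"dz":3,"twist":0},{"dx":0.15,"dy":0,"dz":3,"twist":0}]'
python3 -m pendant '[{"dx":0,"dy":0,"dz":0.7,"twist":0},{"dx":0,"dy":0,"dz":1.4,"twist":0},{"dx":0,"dy":0,"dz":2.1,"twist":0},{"dx":0,"dy":0,"dz":2.8,"twist":0},{"dx":0,"dy":0,"dz":3.5,"twist":0},{"dx":0,"dy":0,"dz":3.5,"twist":0}]'
```

```text
time: 17.12
eef_pos: [0.6361, -0.212, 0.1247]
tcp_rot: [-0.026, 1.0, 0.001, -0.002]
contact_force: [-0.5, -0.7, -5.3]
opening: 0.55
finger_force: 104.5
time: 17.88
eef_pos: [0.6365, -0.2122, 0.0907]
tcp_rot: [-0.026, 1.0, 0.0, -0.001]
contact_force: [0.1, 0.1, -4.3]
opening: 0.555
finger_force: 104.5
```

```bash
python3 -m pendant '[{"dx":0,"dy":0,"dz":0.5,"twist":0},{"dx":0,"dy":0,"dz":1,"twist":0},{"dx":0,"dy":0,"dz":1.4,"twist":0},{"dx":0,"dy":0,"dz":1.8,"twist":0},{"dx":0,"dy":0,"dz":1.8,"twist":0}]'
python3 -m pendant '[{"dx":0,"dy":0,"dz":0.3,"twist":0},{"dx":0,"dy":0,"dz":0.6,"twist":0},{"dx":0,"dy":0,"dz":0.9,"twist":0},{"dx":0,"dy":0,"dz":0.9,"twist":0}]'
```

```text
time: 18.5
eef_pos: [0.6379, -0.2128, 0.0759]
tcp_rot: [-0.026, 1.0, -0.0, 0.001]
contact_force: [-2.8, 1.4, 3.7]
opening: 0.548
finger_force: 105.3
time: 19.0
eef_pos: [0.6383, -0.213, 0.0678]
tcp_rot: [-0.026, 1.0, -0.001, 0.001]
contact_force: [-3.5, 1.5, 8.0]
opening: 0.551
finger_force: 105.7
```

```bash
python3 -m pendant '[{"dx":0.1,"dy":0,"dz":0.2,"twist":0},{"dx":0.1,"dy":0,"dz":0.4,"twist":0},{"dx":0.1,"dy":0,"dz":0.6,"twist":0},{"dx":0.1,"dy":0,"dz":0.8,"twist":0},{"dx":0.1,"dy":0,"dz":0.8,"twist":0}]'
python3 -m pendant '[{"dx":0,"dy":0,"dz":0.1,"twist":0},{"dx":0,"dy":0,"dz":0.2,"twist":0},{"dx":0,"dy":0,"dz":0.3,"twist":0},{"dx":0,"dy":0,"dz":0.3,"twist":0}]'
```

```text
time: 19.62
eef_pos: [0.6383, -0.213, 0.0611]
tcp_rot: [-0.026, 1.0, -0.001, 0.002]
contact_force: [-2.6, 3.2, 10.3]
opening: 0.55
finger_force: 105.9
time: 20.12
eef_pos: [0.6383, -0.213, 0.0586]
tcp_rot: [-0.026, 1.0, -0.001, 0.002]
contact_force: [-3.6, 3.6, 13.0]
opening: 0.547
finger_force: 105.8
```

```bash
python3 -m pendant '[{"dx":0,"dy":0,"dz":0.1,"twist":0},{"dx":0,"dy":0,"dz":0.2,"twist":0},{"dx":0,"dy":0,"dz":0.2,"twist":0}]'
python3 -m pendant '[{"dx":0,"dy":0,"dz":-0.2,"twist":0},{"dx":0,"dy":0,"dz":-0.5,"twist":0},{"dx":0,"dy":0,"dz":-0.5,"twist":0}]'
```

```text
time: 20.5
eef_pos: [0.6384, -0.2131, 0.0578]
tcp_rot: [-0.026, 1.0, -0.001, 0.002]
contact_force: [-5.9, 4.7, 16.8]
opening: 0.55
finger_force: 106.8
time: 20.88
eef_pos: [0.6383, -0.213, 0.0615]
tcp_rot: [-0.026, 1.0, -0.001, 0.002]
contact_force: [-2.8, 2.9, 12.0]
opening: 0.552
finger_force: 106.6
```

```bash
python3 -m pendant '[{"dx":0,"dy":0,"dz":0,"twist":0},{"dx":0,"dy":0,"dz":0,"twist":0},{"dx":0,"dy":0,"dz":0,"twist":0},{"dx":0,"dy":0,"dz":0,"twist":0},{"dx":0,"dy":0,"dz":0,"twist":0}]' 80
python3 -m pendant '[{"dx":0,"dy":0,"dz":-2,"twist":0},{"dx":0,"dy":0,"dz":-5,"twist":0},{"dx":0,"dy":0,"dz":-9,"twist":0},{"dx":0,"dy":0,"dz":-14,"twist":0},{"dx":0,"dy":0,"dz":-17,"twist":0},{"dx":0,"dy":0,"dz":-17,"twist":0},{"dx":0,"dy":0,"dz":-17,"twist":0}]'
python3 - <<'E'
from h import *
c=cam("wrist"); save(c,"pics/w3.png"); w=cloud(c); rects(w,.11,.14,.5,.8,-.4,.1)
c=cam("top"); w=cloud(c); rects(w,.11,.145,.5,.8,-.4,.1)
plan(.6264,-.0415,.2,96)
E
```

```text
time: 21.5
eef_pos: [0.636, -0.2126, 0.0565]
tcp_rot: [-0.026, 1.0, 0.0, -0.0]
contact_force: [-1.0, -0.2, 0.7]
opening: 0.799
finger_force: 0.0
time: 22.38
eef_pos: [0.6356, -0.2123, 0.2262]
tcp_rot: [-0.026, 1.0, 0.0, -0.0]
contact_force: [-0.9, 0.0, -0.7]
opening: 0.801
finger_force: 0.0
px [526. 202.] 2314 xy 0.6299 -0.0439 size 74.9 16.9 ang 6.3 z 0.1194
px [316. 199.] 4285 xy 0.6372 -0.2131 size 62.2 47.9 ang 3.0 z 0.1163
px [356. 139.] 378 xy 0.6285 -0.041 size 74.8 16.3 ang 6.4 z 0.1193
px [450. 138.] 865 xy 0.636 -0.2105 size 61.8 48.3 ang 3.7 z 0.1158
shift [-0.03 17.08  2.49] twist -3.0 or 177.0 | tcp [ 0.6351 -0.2121  0.2246] yaw y 93.0 toolz [-0.003  0.002 -1.   ] q6 -2.1 t 22.48
```

View pics/w3.png

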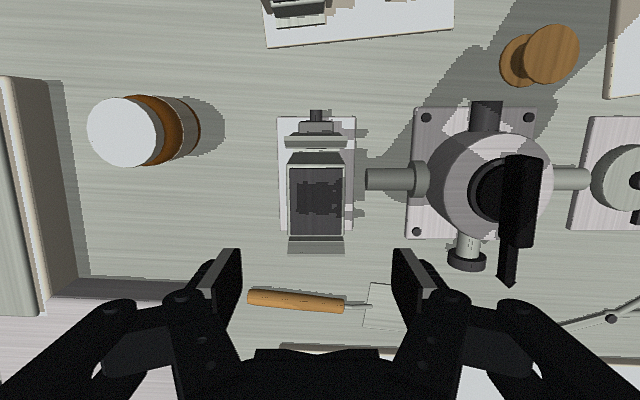

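The mould top is at z = 0.116 (latched), centred at (316,199) in the picture and upright with yaw 3.0°. The selector bar is at (526,202) with yaw 6.4°. Next is the selector.

```bash
python3 -m pendant '[{"dx":0,"dy":3,"dz":0,"twist":-1},{"dx":0,"dy":8,"dz":0,"twist":-3.4},{"dx":-0.15,"dy":13,"dz":0,"twist":-3.4},{"dx":-0.15,"dy":16.95,"dz":0,"twist":-3.4},{"dx":-0.15,"dy":16.95,"dz":0,"twist":-3.4},{"dx":-0.15,"dy":16.95,"dz":0,"twist":-3.4}]' 60 60
python3 - <<'E'
from h import *
c=cam("wrist"); w=cloud(c); rects(w,.113,.125,.5,.8,-.12,.1); rects(w,.082,.1,.55,.72,-.1,.05);plan(.628,-.0425,.094,96.4)
E
```

```text
time: 23.22
eef_pos: [0.6283, -0.0435, 0.2256]
tcp_rot: [-0.056, 0.998, 0.0, -0.001]
contact_force: [-0.7, -0.3, 0.3]
opening: 0.598
finger_force: 0.0
px [317. 200.] 1801 xy 0.6294 -0.0431 size 74.0 15.9 ang 5.9 z 0.1198
px [298. 190.] 902 xy 0.6302 -0.0625 size 53.9 20.7 ang 7.2 z 0.0908
px [336. 191.] 892 xy 0.6257 -0.024 size 54.6 20.8 ang 5.0 z 0.0908
shift [1.000e-02 1.600e-01 1.318e+01] twist -0.0 or 180.0 | tcp [ 0.6284 -0.0441  0.2258] yaw y 96.4 toolz [-0.002 -0.    -1.   ] q6 -1.91 t 23.27
```

```bash
python3 -m pendant '[{"dx":0,"dy":0.1,"dz":5,"twist":0.3},{"dx":0,"dy":0.1,"dz":9,"twist":0.3},{"dx":0,"dy":0.1,"dz":11.5,"twist":0.3},{"dx":0,"dy":0.1,"dz":13,"twist":0.3},{"dx":0,"dy":0.1,"dz":13,"twist":0.3}]' 60 60
python3 -m pendant '[{"dx":0,"dy":0,"dz":0,"twist":0},{"dx":0,"dy":0,"dz":0,"twist":0},{"dx":0,"dy":0,"dz":0,"twist":0},{"dx":0,"dy":0,"dz":0,"twist":0},{"dx":0,"dy":0,"dz":0,"twist":0},{"dx":0,"dy":0,"dz":0,"twist":0}]' 0 60
```

```text
time: 23.9
eef_pos: [0.6279, -0.043, 0.0956]
tcp_rot: [-0.053, 0.999, 0.0, -0.001]
contact_force: [-0.3, -0.5, 0.3]
opening: 0.598
finger_force: 0.0
time: 24.65
eef_pos: [0.6297, -0.043, 0.0988]
tcp_rot: [-0.053, 0.999, -0.001, 0.001]
contact_force: [-0.4, -2.7, 6.1]
opening: 0.172
finger_force: 61.0
```

```bash
python3 -m pendant '[{"dx":0,"dy":0,"dz":-0.1,"twist":3},{"dx":0,"dy":0,"dz":-0.1,"twist":9},{"dx":0,"dy":0,"dz":-0.1,"twist":17},{"dx":0,"dy":0,"dz":-0.1,"twist":25},{"dx":0,"dy":0,"dz":-0.1,"twist":33},{"dx":0,"dy":0,"dz":-0.1,"twist":40},{"dx":0,"dy":0,"dz":-0.1,"twist":45},{"dx":0,"dy":0,"dz":-0.1,"twist":45}]'
python3 - <<'E'
from h import *
plan(.628,-.0425,.094,3); print(ctrl.get_state()["wrist_torque"])
c=cam("top"); w=cloud(c); rects(w,.1,.11,.5,.8,-.14,.1,20)
E
```

```text
time: 25.65
eef_pos: [0.6294, -0.0441, 0.0988]
tcp_rot: [0.333, 0.943, -0.001, 0.002]
contact_force: [-0.6, -5.7, 2.8]
opening: 0.174
finger_force: 60.6
shift [0.21 0.04 0.48] twist 48.1 or -131.9 | tcp [ 0.6294 -0.0441  0.0988] yaw y 51.1 toolz [ 0.002 -0.004 -1.   ] q6 -1.12 t 25.65
[-0.94578139  0.04118276 -0.05073252]
```

```bash
python3 -m pendant '[{"dx":0,"dy":0,"dz":0,"twist":3},{"dx":0,"dy":0,"dz":0,"twist":10},{"dx":0,"dy":0,"dz":0,"twist":18},{"dx":0,"dy":0,"dz":0,"twist":26},{"dx":0,"dy":0,"dz":0,"twist":34},{"dx":0,"dy":0,"dz":0,"twist":41},{"dx":0,"dy":0,"dz":0,"twist":46},{"dx":0,"dy":0,"dz":0,"twist":48},{"dx":0,"dy":0,"dz":0,"twist":48}]'
python3 -m pendant '[{"dx":0,"dy":0,"dz":0,"twist":0},{"dx":0,"dy":0,"dz":0,"twist":0},{"dx":0,"dy":0,"dz":0,"twist":0},{"dx":0,"dy":0,"dz":0,"twist":0}]' 60
python3 -m pendant '[{"dx":0,"dy":0,"dz":-2,"twist":0},{"dx":0,"dy":0,"dz":-5,"twist":0},{"dx":0,"dy":0,"dz":-9,"twist":0},{"dx":0,"dy":0,"dz":-13,"twist":0},{"dx":0,"dy":0,"dz":-16,"twist":0},{"dx":0,"dy":0,"dz":-16,"twist":0}]'
python3 - <<'E'
from h import *
c=cam("wrist"); save(c,"pics/w4.png"); w=cloud(c); rects(w,.112,.125,.5,.8,-.4,.1); rects(w,.1,.111,.5,.8,-.16,.0,50)
c=cam("top"); w=cloud(c); rects(w,.112,.125,.5,.8,-.4,.1,100); rects(w,.05,.11,.34,.54,-.35,0.05,100)
plan(.628,-.0425,.094,3)
E
```

```text
time: 26.82
eef_pos: [0.6283, -0.0447, 0.0988]
tcp_rot: [0.688, 0.726, -0.002, 0.001]
contact_force: [-3.1, -7.3, 4.8]
opening: 0.174
finger_force: 60.9
time: 27.32
eef_pos: [0.6285, -0.0418, 0.0977]
tcp_rot: [0.688, 0.726, 0.0, -0.0]
contact_force: [-0.1, 0.1, -0.3]
opening: 0.6
finger_force: 0.0
time: 28.08
eef_pos: [0.6305, -0.0425, 0.2633]
tcp_rot: [0.688, 0.726, 0.002, 0.004]
contact_force: [0.8, -0.2, 0.3]
opening: 0.6
finger_force: 0.0
px [313. 190.] 1422 xy 0.6276 -0.0454 size 15.8 74.2 ang 3.3 z 0.1197
px [314. 338.] 1475 xy 0.6371 -0.2053 size 60.5 33.4 ang 2.5 z 0.1163
px [313. 248.] 356 xy 0.6314 -0.1081 size 10.1 40.6 ang 2.8 z 0.1048
px [455. 141.] 431 xy 0.6282 -0.2234 size 38.0 73.3 ang 59.8 z 0.1161
px [455. 245.] 861 xy 0.4456 -0.2345 size 61.1 55.6 ang 8.3 z 0.0541
px [477. 243.] 303 xy 0.4508 -0.2679 size 49.8 7.2 ang 8.7 z 0.0777
shift [-0.03 -0.05 16.4 ] twist 0.1 or -179.9 | tcp [ 0.6284 -0.0421  0.258 ] yaw y 3.1 toolz [ 0. -0. -1.] q6 -0.28 t 28.18
```

View pics/w4.png

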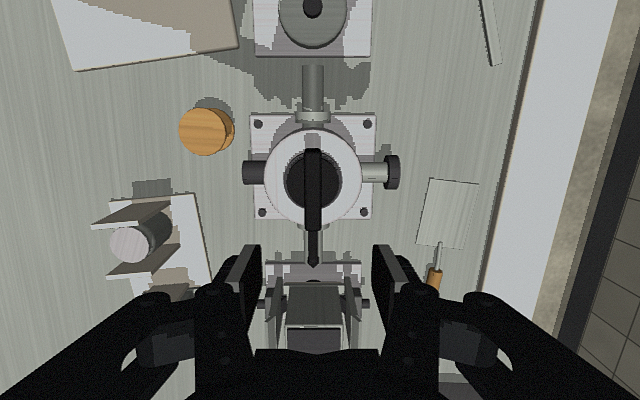

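The pointer tip at (314,265) points straight at the station with yaw 3°. The mould at (314,338) is still at z = 0.116, and the arm is clear.

```bash
python3 -c "
from plant import ctrl
print(ctrl.sign_off())"
```

```text
the job is handed in; nothing more can be done
None
```

The job is handed in; the verdict was not shown. My last measurements had the tall mould latched down upright in the right-hand station, the selector pointing at it the shorter way round, and the low mould and tin left in the rack.

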